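# Plug the test pin into the test box and close its lid

## Robot

A 6-joint arm with a two-finger parallel gripper is mounted at the origin on the work surface. World frame = base frame: x ahead of the robot, y to its left, z up, the work surface at z = 0. Lengths are in m, angles in degrees, forces in N, time in s.
With the tool pointing down it reaches from about 0.25 to 0.725 m from the base axis. Payload 9.7 kg.
Tool frame: the origin (TCP) lies on the centre line of the jaws, within the pads' length; the fingertips stand 19 mm ahead of it and the grasp point (between the pads) is the TCP; z points along the fingers, y is the direction in which the jaws open and shut (so a half turn about z gives the same grasp; the last joint's range is limited). The gripper opens to 85 mm and grips with 20 to 120 N. Pads are 22 mm wide; open, the fingers measure 114 mm over their backs; the gripper's body (76 mm by 85 mm) begins 54 mm behind the grasp point. The pads swing forward as they close: fully open they stand 13 mm farther back than shut.
Start: joints at [-66.119, 4.979, 10.078, 95.1, 0, 90], TCP at [0.223, -0.503, 0.25] pointing down, gripper open.
Joint ranges: [-179.16, 179.16], [-48.56, 103.87], [-65.8, 70.77], [-126.05, 130.52], [-82.76, 87.17], [-180, 180]. Speed limits (degrees/s): [127.2, 127.2, 147.25, 180, 180, 180].

## Interface

Orientations are given as [roll, pitch, yaw] about the fixed x, y, z axes, in that order (R = Rz(yaw) Ry(pitch) Rx(roll)).
In Python, from workcell import bot gives the robot as it stands.
- The arm moves only by the tool servo_tool, never from a script. Its argument "motion" is a list that holds one entry, the list of rows, each a list of 6 numbers: the shift along the tool's x, y, z in mm, then the turn, a rotation vector about the tool's x, y, z in rad. A call has 1 to 5 rows; each row shifts and turns the commanded pose from where the row before left it, along the tool's axes as they then stand; what a row does not reach is not made up. A row lasts 1/10 s, in which the tool goes at most 50 mm and 8.59 degrees, less where a joint would pass 70% of its speed; a pose out of reach is approached as far as the arm can. A call is refused whole if a number of a shift passes 50 or a number of a turn 0.15, either way. A call with a gripper value outside its range is refused whole. "gripper" is the finger opening in mm, from 0 to 85.4, set as the call begins (left out, the last holds). The fingers move at their own pace and stop on an object; "newtons" is the grip in N (left out, the last holds). Time passes only in rows, so rows that do not move let the fingers close. It gives the time, the measured TCP pose, the force and the opening at its end, in the units of the state.
- bot.get_obs(): the state, without advancing time (a new reading comes with each control period).
- bot.camera(name): name is "scene" or "top" or "wrist"; returns a dict with "color" (420x560x3 uint8, red, green, blue), "fx", "fy", "cx", "cy" (pixels), "R" (3x3) and "t" (3): a world point X has camera coordinates R X + t. Camera axes: x right, y down, z forward; pixel columns grow to the right and rows downward; lengths in m; the calibration is good to about 2 mm. A picture is of the moment at which its call begins. There is no depth.
- bot.job_done(): hands the job in, once; it reports no verdict.
Trained networks look in a picture, given as the dict that the camera call returned (one of the last four; its "shot" number tells which), for a name from the list of things; names that differ only in an ending like _2 or _b are one class to them, and where a whole thing is asked for, a point or a joint stands for the part that bears it (a point fixed in the world has none). Each returns a list of dicts, best first, with "confidence" (0 to 1); they miss things now and then, are a little off and sometimes report something else, mostly with a low value. They report only what shows in the picture. A call takes as long as a camera call. They do not tell look-alikes from the thing itself.
- bot.look_for(picture, label): "rect" ([left, top, width, height] in pixels, round what is visible of it).
The state is a dict: "time": time; "q": joint angles; "qd": joint speeds; "joint_efforts": joint torques, N m; "ee_pos": TCP position; "tcp_rot": TCP orientation; "wrist_force": force on the tool from outside, world axes, zero at the start; "torque": the same for the moment, N m; "opening": finger opening in m.
Only numpy, scipy, OpenCV 4.12 (cv2) and the standard library are available. Lean on these libraries where they do the work, as an engineer would, in place of code of your own. Each camera call takes 0.05 s, during which the arm holds its last target.

## Task

Take the test pin with the square handle from the wooden rack and plug it fully home, collar down on the brass terminal, into the hole of the terminal inside the open grey test box; the terminal floats in its mount, so the hole must be found by feel or by eye. Then lower the lid until it is fully shut, without slamming it, and leave the pin in the terminal. Leave the other two pins in the rack and do not disturb anything else on the bench.

Things in the scene. Friction and masses are not known exactly. Their poses are not given: they have to be found in the camera images.
- pin: Pin to plug in, 28-54 g, upright in one of the rack's holes, up to 1.5 mm loose sideways. Origin at its tip, z up along the pin. From the tip: steel nose widening from 5 mm diameter to 8 mm at 4 mm; 8 mm shank to 24 mm; steel collar, 18 mm diameter, 24 to 28 mm; square black handle 14 x 14 mm, faces normal to the pin's x and y, 28 to 66 mm (top)
- pin_tip (a point): the tip of the pin's nose (the pin's origin)
- rack: Wooden rack fixed to the bench, 60 x 170 x 30 mm (x, y, z), origin at the centre of its underside. Three 11 mm holes, 27 mm deep, on its y axis at -55, 0 and +55 mm, each holding one pin with its collar resting on the rack's top, 30 mm above the bench
- testbox: Open grey metal box fixed to the bench, 150 x 190 x 80 mm (x, y, z), walls and floor 5 mm, origin at the centre of its underside. The lid is hinged along its +x rim. Inside stands the brass terminal. With the pin home, the top of its handle is 77 mm above the bench and the shut lid just clears it; a pin that is not home keeps the lid from shutting
- socket_nominal (a point): Nominal hole centre (box axes), at the terminal's top, 35 mm above the bench, 15 mm from the box's centre to -x. The terminal is a rigid brass block, 50 x 50 x 30 mm, flat on top, sides parallel to the box's; in its middle one upright round hole, 9.5 mm diameter, 27 mm deep. The whole terminal sits up to 8 mm off in box x and up to 8 mm in box y, fixed during the job
- lid (a joint): angle of the test box's lid: 0 shut, about 1.57 upright, grows as it opens. Starts open (1.4 to 1.7). The hinge is stiff: the lid stays where it is left, and 0.5 to 2 N at its free edge, square to the lid, lowers it
- lid_hinge (a point): Middle of the hinge line, on the box's +x rim at the lid's underside, 80.5 mm above the bench. Axes turn with the lid: -x runs along the lid to its free edge, y along the hinge, z out of its outer face (up when shut). The lid is a plate 150 mm (hinge to free edge) x 190 mm (along the hinge) x 8 mm, 250 g
- lid_handle (a point): end of the lid's black knob, which stands 35 mm out from the lid's outer face, 30 mm from the free edge, midway along the lid's width
- round_pin: another test pin in the rack, with a round black handle, 20 mm diameter, 26 mm tall, above the same collar and shank; to be left alone. Origin at its tip
- flat_pin: a third test pin in the rack, with a flat black paddle handle 6 x 24 x 30 mm above the same collar and shank; to be left alone. Origin at its tip
- circuit_board: bystander: green circuit board with chips, 70 x 100 mm, up to 20 mm tall; origin at the centre of its underside
- drive: bystander: black disk drive, 147 x 102 x 26 mm; origin at the centre of its underside
- memory_stick: bystander: green memory stick, 30 x 133 x 5 mm; origin at the centre of its underside
- screwdriver: bystander: screwdriver with a red handle, lying; about 200 mm long along its x axis
- bracket: bystander: steel slot bracket, 19 x 120 mm, 15 mm tall at one end; origin at the centre of its underside
- screw_cup: bystander: small steel bowl, 64 mm across, 35 mm tall; origin at the centre of its underside
- small_board: bystander: small green board, 70 x 50 x 8 mm; origin at the centre of its underside
There are look-alikes about, which are no part of the job. Leave any purple or white look-alike of the testbox alone.

How it is judged (in metres and radians):
On the way, in this order (a step that is already met when the one before it is completed fails the run):
1. the square-handled pin is fully home in the terminal while the lid is still open (z of pin_tip in the frame of socket_nominal below -0.0215 m and horizontal distance between pin_tip and socket_nominal below 0.014 m and angle between pin's own z axis and vertical below 0.12 rad and value of joint lid above 0.5 rad), for 0.2 s.
2. the lid is shut over the pin (value of joint lid below 0.03 rad), for 0.2 s.
At the end, for the whole second after the job is handed in: The square-handled pin stands home in the terminal (tip at least 21.5 mm below the terminal's top, within 14 mm of the nominal hole centre, upright within 0.12 rad, at rest), the lid is shut (angle under 0.03 rad), and the other pins and bystanders are within 20 mm of where they began (z of pin_tip in the frame of socket_nominal below -0.0215 m and horizontal distance between pin_tip and socket_nominal below 0.014 m and angle between pin's own z axis and vertical below 0.12 rad and value of joint lid below 0.03 rad and linear speed of pin below 0.02 m/s and distance of each of round_pin, flat_pin, circuit_board, drive, memory_stick, screwdriver, bracket, screw_cup, small_board from where it was at the start of the episode below 0.02 m); the robot touches nothing.
It fails at once if the lid is slammed (turning shut faster than 2.5 rad/s) (velocity of joint lid below -2.5 rad/s).
It fails at once if another pin or a bystander is moved by more than 20 mm (distance of any of round_pin, flat_pin, circuit_board, drive, memory_stick, screwdriver, bracket, screw_cup, small_board from where it was at the start of the episode above 0.02 m).
It also fails if it takes over 72 s, if anything falls off the work surface, if the arm or the gripper's body presses on something with over 40 N, if the wrist force passes 120 N, or if a joint passes its speed limit or range.

## Working session

There is one attempt and no reset: what is moved stays moved. The work goes in short steps, Python scripts to look and compute and a tool call to move; the robot and the scene stay as the last step left them, time stands still between calls to the robot, and variables do not carry over. Pictures are saved under pics/ and viewed, and the job is handed in when it is done.

Besides the shell and the picture viewer there is one more tool, called after "Request:" as name([rows], argument=value, ...), one row to a line, values as JSON. servo_tool: Moves the arm, as the interface text tells. Its arguments: {"type":"object","properties":{"motion":{"type":"array","items":{"type":"array","items":{"type":"array","items":{"type":"number"}}}},"gripper":{"type":"number"},"newtons":{"type":"number"}},"required":["motion"]}

```bash
mkdir -p pics; ls; cat > h.py <<'E'
import numpy as np, cv2
from workcell import bot
from scipy.spatial.transform import Rotation as Ro
def save(p,name,crop=None,s=1):
    im=p["color"]
    if crop: x,y,w,h=crop; im=im[y:y+h,x:x+w]
    im=cv2.resize(im,None,fx=s,fy=s,interpolation=cv2.INTER_CUBIC) if s!=1 else im
    cv2.imwrite("pics/"+name,im[:,:,::-1])
def ray(p,u,v,z):
    d=np.array([(u-p["cx"])/p["fx"],(v-p["cy"])/p["fy"],1]); R=np.array(p["R"]);t=np.array(p["t"])
    c=-R.T@t; d=R.T@d; return c+d*(z-c[2])/d[2]
def proj(p,X):
    c=np.array(p["R"])@np.array(X)+np.array(p["t"]); return p["fx"]*c[0]/c[2]+p["cx"],p["fy"]*c[1]/c[2]+p["cy"]
E
python3 - <<'E'
from h import *
import pickle
for n in["scene","top"]:
    p=bot.camera(n); save(p,n+"0.png",s=1.42); pickle.dump(p,open(n+"0.pkl","wb"))
    print(n,-np.array(p["R"]).T@np.array(p["t"]),p["fx"])
    for l in["pin","round_pin","flat_pin","rack","testbox","lid","lid_handle"]:
        print(l,[(np.round(d["rect"]).tolist(),round(d["confidence"],2)) for d in bot.look_for(p,l)[:4]])
print(bot.get_obs())
E
```

```text
pics
scene [ 0.8794001  -0.44727637  0.89084853] 396.75993200041313
pin [([189.0, 298.0, 14.0, 14.0], 0.42)]
round_pin [([265.0, 124.0, 78.0, 51.0], 0.67), ([176.0, 320.0, 8.0, 11.0], 0.46)]
flat_pin [([264.0, 126.0, 81.0, 49.0], 0.28)]
rack [([162.0, 273.0, 65.0, 74.0], 0.78)]
testbox [([265.0, 127.0, 82.0, 112.0], 0.93), ([235.0, 72.0, 73.0, 61.0], 0.87), ([49.0, 277.0, 64.0, 47.0], 0.72), ([72.0, 187.0, 94.0, 73.0], 0.64)]
lid [([266.0, 122.0, 79.0, 49.0], 0.82), ([239.0, 75.0, 68.0, 40.0], 0.75), ([394.0, 157.0, 27.0, 22.0], 0.74), ([72.0, 188.0, 87.0, 55.0], 0.65)]
lid_handle [([239.0, 72.0, 68.0, 42.0], 0.94), ([265.0, 125.0, 79.0, 49.0], 0.7), ([71.0, 189.0, 92.0, 54.0], 0.63)]
top [ 0.18080399 -0.04587382  1.52869428] 528.2209091259214
pin []
round_pin [([388.0, 194.0, 5.0, 6.0], 0.53)]
flat_pin [([352.0, 203.0, 4.0, 2.0], 0.39)]
rack [([341.0, 187.0, 61.0, 36.0], 0.62)]
testbox [([108.0, 284.0, 92.0, 89.0], 0.9), ([327.0, 266.0, 92.0, 75.0], 0.8), ([188.0, 163.0, 93.0, 88.0], 0.61), ([218.0, 114.0, 20.0, 20.0], 0.53)]
lid [([106.0, 282.0, 89.0, 88.0], 0.97), ([331.0, 267.0, 90.0, 72.0], 0.62), ([187.0, 187.0, 59.0, 58.0], 0.59)]
lid_handle [([330.0, 266.0, 88.0, 72.0], 0.85), ([188.0, 187.0, 55.0, 60.0], 0.8), ([106.0, 286.0, 90.0, 87.0], 0.56)]
{'time': 0.8, 'q': array([-6.61201496e+01,  4.97775189e+00,  1.00791416e+01,  9.50983675e+01,
       -4.45671601e-05,  9.00010098e+01]), 'qd': array([ 0.01025458,  0.06089359, -0.02811142, -0.08665494, -0.0581457 ,
       -0.01875484]), 'joint_efforts': array([ 8.05671971e-04, -5.20055759e+01,  4.64833295e+01,  1.51004297e-03,
       -7.67847609e-06, -2.03376925e-05]), 'ee_pos': array([ 0.22265419, -0.50292567,  0.25030348]), 'tcp_rot': array([1.79996978e+02, 4.45138965e-05, 2.38788406e+01]), 'wrist_force': array([0.49597089, 0.53256804, 0.41525481]), 'torque': array([-0.05654465,  0.02108539,  0.00279198]), 'opening': 0.08560851475698018}
```

View pics/scene0.png

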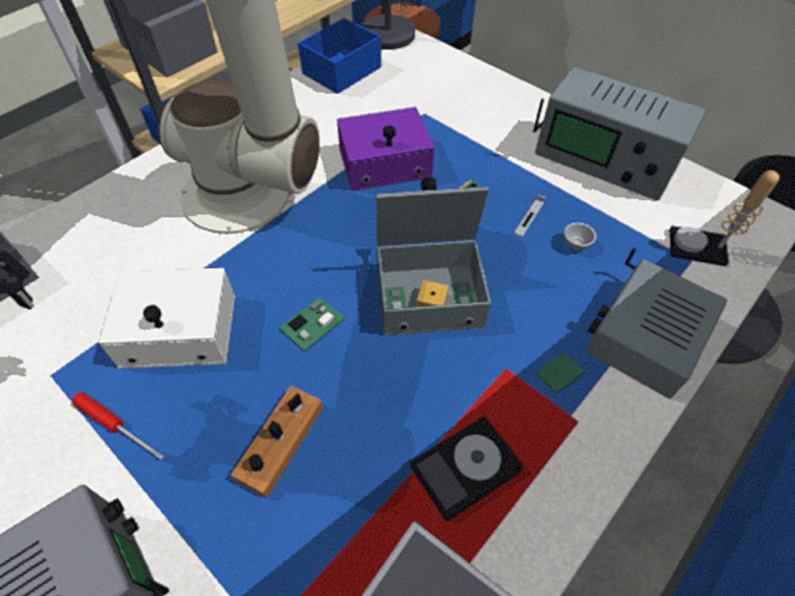

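View pics/top0.png

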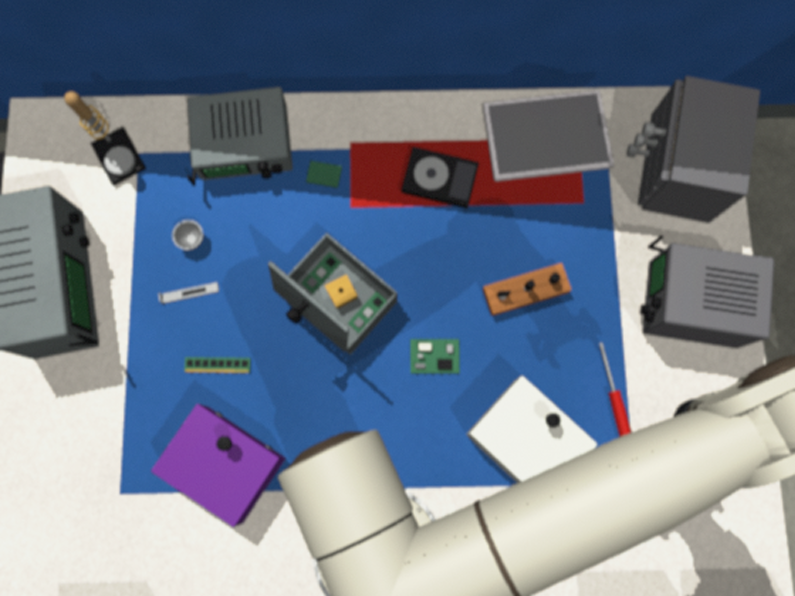

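The open grey box is at scene (430,270) and top (335,290), in the enlarged pictures. The purple box at scene (385,145) and the white one at (165,315) are look-alikes. The rack is at scene (275,440). Its pins are at (296,403), (275,430) and (256,463), and I need a closer look to tell them apart.

```bash
python3 - <<'E'
from h import *
import pickle
s=pickle.load(open("scene0.pkl","rb"));t=pickle.load(open("top0.pkl","rb"))
a=cv2.resize(s["color"][265:355,155:235],None,fx=6,fy=6,interpolation=cv2.INTER_CUBIC)
b=cv2.resize(t["color"][175:230,330:410],None,fx=6,fy=6,interpolation=cv2.INTER_CUBIC)
b=cv2.copyMakeBorder(b,0,a.shape[0]-b.shape[0],0,0,cv2.BORDER_CONSTANT)
# take box
c=np.hstack([a,b])[:,:,::-1]; c=cv2.resize(c,None,fx=.8,fy=.8);cv2.imwrite("pics/rack0.png",c)
b=cv2.resize(t["color"][160:250,185:285],None,fx=6,fy=6,interpolation=cv2.INTER_CUBIC)[:,:,::-1];cv2.imwrite("pics/box0.png",b)
for u,v in[(503,296),(529,287),(555,280)]: print(ray(t,u/1.42,v/1.42,.06))
for u,v in[(297,403),(275,430),(255,462)]: print(ray(s,u/1.42,v/1.42,.06))
E
```

```text
[ 0.49240543 -0.25933065  0.06      ]
[ 0.5098498  -0.31244845  0.06      ]
[ 0.52325131 -0.3655855   0.06      ]
[ 0.50817826 -0.26153668  0.06      ]
[ 0.51707446 -0.31509579  0.06      ]
[ 0.53364859 -0.36842917  0.06      ]
```

View pics/rack0.png

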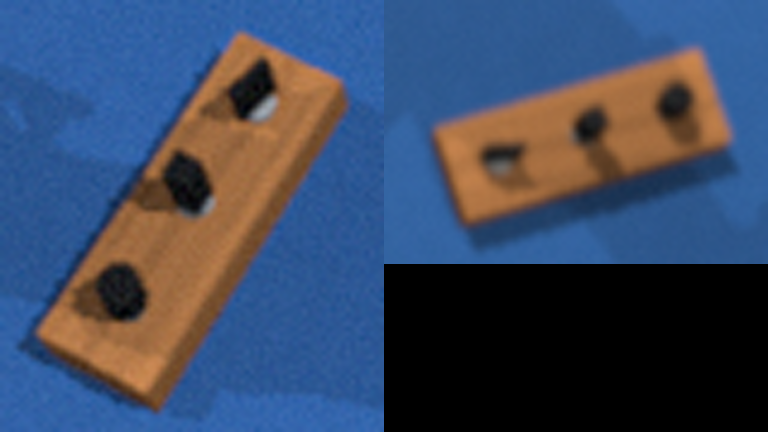

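View pics/box0.png

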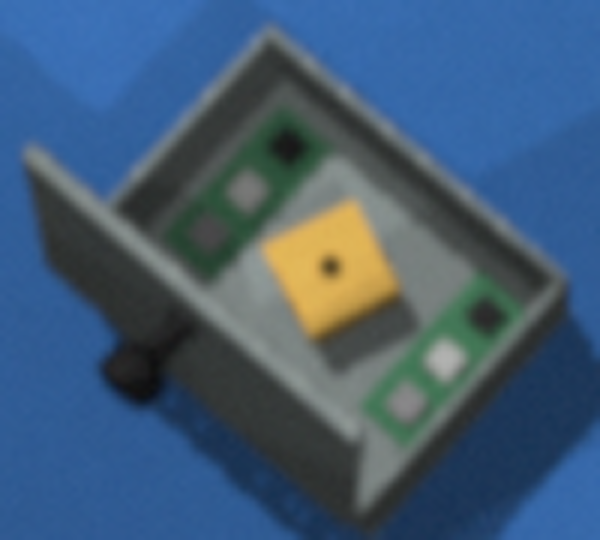

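The middle pin (scene 275,430, top 529,287) looks square, with the paddle at the +y end and the round handle at the other. I'll check that from the wrist camera above the rack.

```bash
cat >> h.py <<'E'
def go(target,yaw=None):
    """remaining shift in tool axes (mm) to a world TCP target, and turn about tool z to a yaw, tool down"""
    o=bot.get_obs(); R=Ro.from_euler("xyz",o["tcp_rot"],degrees=True)
    d=R.inv().apply(np.array(target)-o["ee_pos"])*1000
    print("t",round(o["time"],2),"pos",np.round(o["ee_pos"],4),"rot",np.round(o["tcp_rot"],2),"f",np.round(o["wrist_force"],1),"open",round(o["opening"],4))
    print("shift",np.round(d,1))
    if yaw is not None:
        T=Ro.from_euler("xyz",[180,0,yaw],degrees=True); print("rotvec",np.round((R.inv()*T).as_rotvec(),3))
E
python3 - <<'E'
from h import *
go([0.48,-0.33,0.25],106.3)
E
```

```text
t 0.8 pos [ 0.2227 -0.5029  0.2503] rot [180.     0.    23.88] f [0.5 0.5 0.4] open 0.0856
shift [ 3.053e+02 -5.390e+01  3.000e-01]
rotvec [ 0.     0.    -1.439]
```

Request:
servo_tool([
  [[38,-7,0,0,0,0],[38,-7,0,0,0,0],[38,-7,0,0,0,0],[38,-7,0,0,0,0],[38,-7,0,0,0,0]],
])

```text
time: 1.3
ee_pos: [0.3833, -0.393, 0.2504]
tcp_rot: [180.0, -0.0, 23.9]
wrist_force: [0.7, -1.2, -0.3]
opening: 0.0852
```

Request:
servo_tool([
  [[38,-7,0,0,0,0],[38,-7,0,0,0,0],[38,-7,0,0,0,0],[0,0,0,0,0,0],[0,0,0,0,0,0]],
], gripper=30)

```text
time: 1.8
ee_pos: [0.4785, -0.328, 0.25]
tcp_rot: [-180.0, 0.0, 24.0]
wrist_force: [-0.4, 0.4, 0.8]
opening: 0.0301
```

```bash
python3 - <<'E'
from h import *
go([0.51,-0.313,0.25],106.3)
p=bot.camera("wrist"); save(p,"w1.png",s=1.42)
print(-np.array(p["R"]).T@np.array(p["t"]),p["fx"],np.round(p["R"],3))
for l in["pin","round_pin","flat_pin","rack"]:
    print(l,[(np.round(d["rect"]).tolist(),round(d["confidence"],2)) for d in bot.look_for(p,l)[:4]])
E
```

```text
t 1.8 pos [ 0.4785 -0.328   0.25  ] rot [-1.7998e+02  3.0000e-02  2.3990e+01] f [-0.4  0.4  0.8] open 0.0301
shift [34.9 -0.9 -0. ]
rotvec [-1.000e-03  0.000e+00 -1.437e+00]
[ 0.55483592 -0.29455683  0.37331048] 363.65191542507984 [[ 0.406 -0.914  0.001]
 [-0.863 -0.384  0.328]
 [-0.299 -0.134 -0.945]]
pin [([279.0, 127.0, 16.0, 24.0], 0.83)]
round_pin [([339.0, 134.0, 23.0, 28.0], 0.92)]
flat_pin [([207.0, 118.0, 32.0, 19.0], 0.9)]
rack [([196.0, 90.0, 185.0, 90.0], 0.68)]
```

View pics/w1.png

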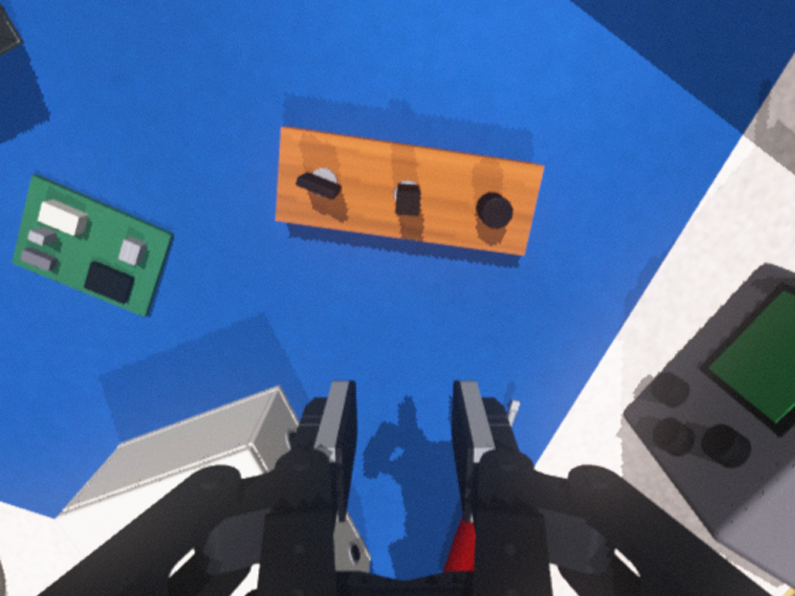

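Middle pin (407,198 enlarged) is square, the paddle is at (318,183) and the round one at (494,210). I'll zoom in and work out the position and yaw.

```bash
python3 - <<'E'
from h import *
p=bot.camera("wrist"); save(p,"w1c.png",(185,85,200,105),4)
import pickle; pickle.dump(p,open("w1.pkl","wb"))
for l in["pin","round_pin","flat_pin"]:
    for z in(.03,.068):
        print(l,[(np.round(ray(p,d["rect"][0]+d["rect"][2]/2,d["rect"][1]+d["rect"][3]/2,z),4),round(d["confidence"],2)) for d in bot.look_for(p,l)[:1]])
# rack corners
c=np.array([ray(p,u/1.42,v/1.42,.03) for u,v in[(283,127),(544,165),(524,256),(276,222)]])
print(np.round(c,4),c.mean(0)); d=c[1]-c[0]; print(np.degrees(np.arctan2(d[1],d[0])),np.linalg.norm(d))
E
```

```text
pin [(array([ 0.5112, -0.3159,  0.03  ]), 0.93)]
pin [(array([ 0.5159, -0.3137,  0.068 ]), 0.93)]
round_pin [(array([ 0.5272, -0.3741,  0.03  ]), 0.71)]
round_pin [(array([ 0.5302, -0.3655,  0.068 ]), 0.71)]
flat_pin [(array([ 0.498 , -0.2592,  0.03  ]), 0.69)]
flat_pin [(array([ 0.5041, -0.2633,  0.068 ]), 0.69)]
[[ 0.5198 -0.2283  0.03  ]
 [ 0.5658 -0.3904  0.03  ]
 [ 0.5071 -0.4072  0.03  ]
 [ 0.4609 -0.2441  0.03  ]] [ 0.5134043  -0.31750588  0.03      ]
-74.16013137639405 0.16854178806928513
```

View pics/w1c.png

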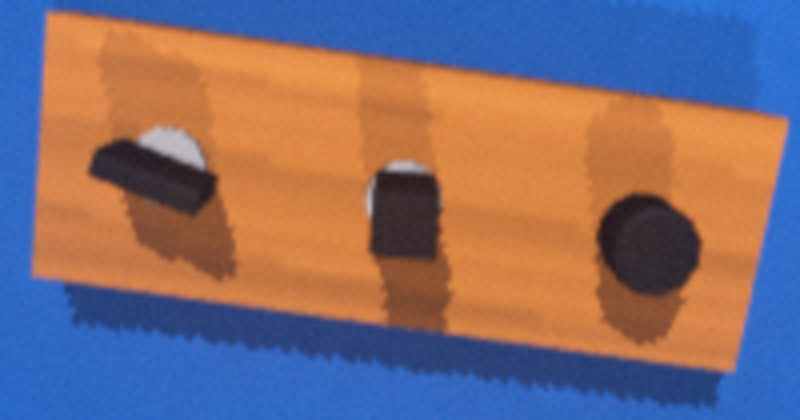

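```bash
python3 - <<'E'
from h import *
import pickle
p=pickle.load(open("w1.pkl","rb"))
print(ray(p,286,141.5,.072))
# model overlay: handle box at candidate
im=p["color"][85:190,185:385]; im=cv2.resize(im,None,fx=4,fy=4,interpolation=cv2.INTER_CUBIC)[:,:,::-1].copy()
def draw(cx,cy,yaw,col):
    a=np.radians(yaw)
    P=lambda x,y,z:tuple(int(round(k)) for k in ((proj(p,[cx+x*np.cos(a)-y*np.sin(a),cy+x*np.sin(a)+y*np.cos(a),z])-np.array([185,85]))*4))
    for z in(.034,.072):
        q=[P(sx*.007,sy*.007,z) for sx,sy in[(1,1),(1,-1),(-1,-1),(-1,1)]]
        cv2.polylines(im,[np.array(q)],True,col,1)
    q=[P(.009*np.cos(t),.009*np.sin(t),.034) for t in np.linspace(0,6.28,30)]
    cv2.polylines(im,[np.array(q)],True,col,1)
draw(.5134,-.3165,24,(0,255,0))
cv2.imwrite("pics/ov.png",im[50:350,250:550].repeat(2,0).repeat(2,1))
go([.5134,-.3165,.25],24)
E
```

```text
[ 0.51426747 -0.3154636   0.072     ]
t 2.4 pos [ 0.4778 -0.3288  0.2503] rot [180.    -0.    23.86] f [-0.4  1.   0.7] open 0.0301
shift [37.5  3.2  0.3]
rotvec [ 0.    -0.    -0.002]
```

View pics/ov.png

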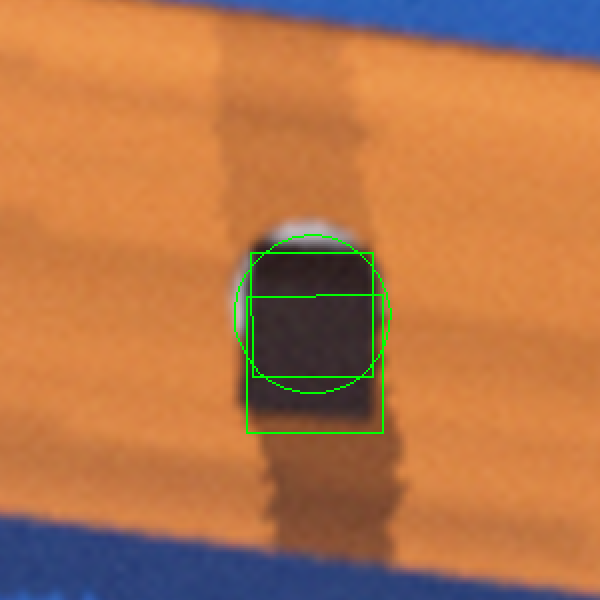

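Request:
servo_tool([
  [[19.5,1.3,20,0,0,0],[19.5,1.3,30,0,0,0],[0,0,40,0,0,0],[0,0,0,0,0,0],[0,0,0,0,0,0]],
])

```text
time: 2.9
ee_pos: [0.5143, -0.3151, 0.1608]
tcp_rot: [-179.9, 0.0, 23.9]
wrist_force: [0.2, -0.7, 1.4]
opening: 0.0301
```

```bash
python3 - <<'E'
from h import *
go([.5145,-.3152,.058],24)
p=bot.camera("wrist"); save(p,"w2.png",s=1.42)
for n in ["scene"]:
  q=bot.camera(n); save(q,"s2.png",(120,180,180,180),4)
im=p["color"][:,:,::-1].copy()
def P(x,y,z): return tuple(int(round(k)) for k in proj(p,[x,y,z]))
print(P(.5145,-.3152,.072))
E
```

```text
t 2.9 pos [ 0.5143 -0.3151  0.1608] rot [-1.7995e+02  4.0000e-02  2.3880e+01] f [ 0.2 -0.7  1.4] open 0.0301
shift [  0.2   0.3 102.8]
rotvec [-0.001  0.001 -0.002]
(284, 226)
```

View pics/w2.png

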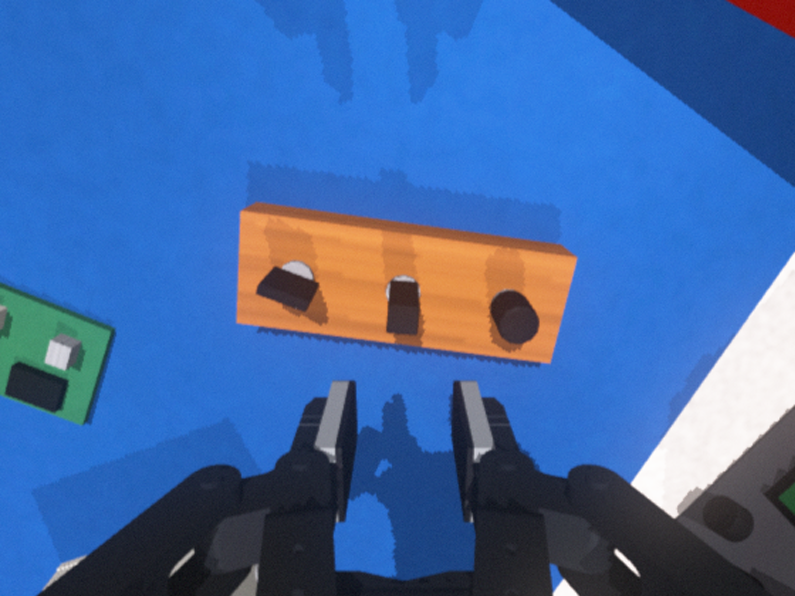

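View pics/s2.png

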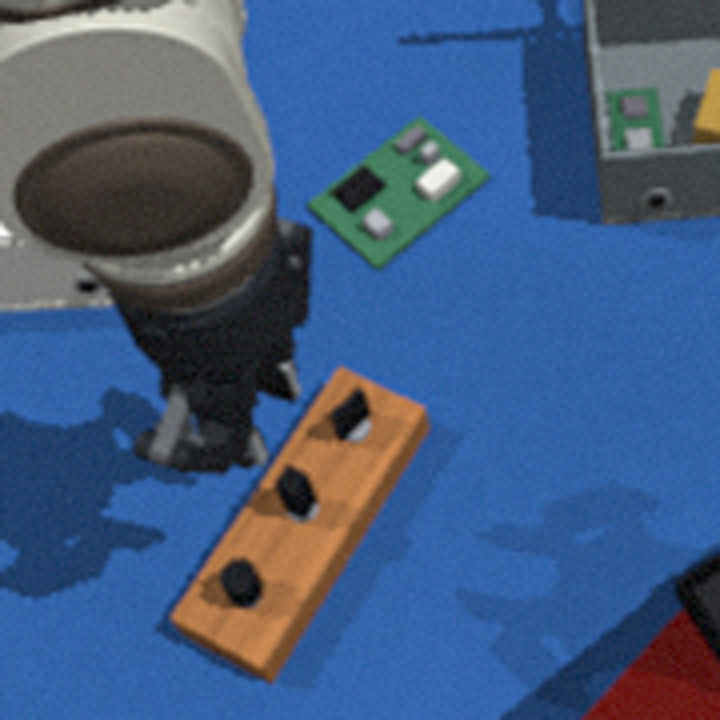

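Request:
servo_tool([
  [[0,0.3,30,0,0,0],[0,0,30,0,0,0],[0,0,25,0,0,0],[0,0,17.5,0,0,0],[0,0,0,0,0,0]],
])

```text
time: 3.5
ee_pos: [0.5145, -0.3156, 0.0576]
tcp_rot: [-180.0, 0.0, 23.9]
wrist_force: [-0.0, 0.6, -0.8]
opening: 0.0301
```

Request:
servo_tool([
  [[0,0,0,0,0,0],[0,0,0,0,0,0],[0,0,0,0,0,0],[0,0,0,0,0,0],[0,0,0,0,0,0]],
], gripper=5, newtons=50)

```text
time: 4.0
ee_pos: [0.5154, -0.3158, 0.0601]
tcp_rot: [179.9, -0.1, 23.9]
wrist_force: [-2.9, 2.0, 7.5]
opening: 0.0133
```

```bash
python3 - <<'E'
from h import *
go([.5145,-.3152,.058],24)
p=bot.camera("wrist"); save(p,"w3.png",s=1.42)
E
```

```text
t 4.0 pos [ 0.5154 -0.3158  0.0601] rot [ 1.7988e+02 -9.0000e-02  2.3880e+01] f [-2.9  2.   7.5] open 0.0133
shift [-0.6 -1.   2.1]
rotvec [ 0.002 -0.002 -0.002]
```

View pics/w3.png

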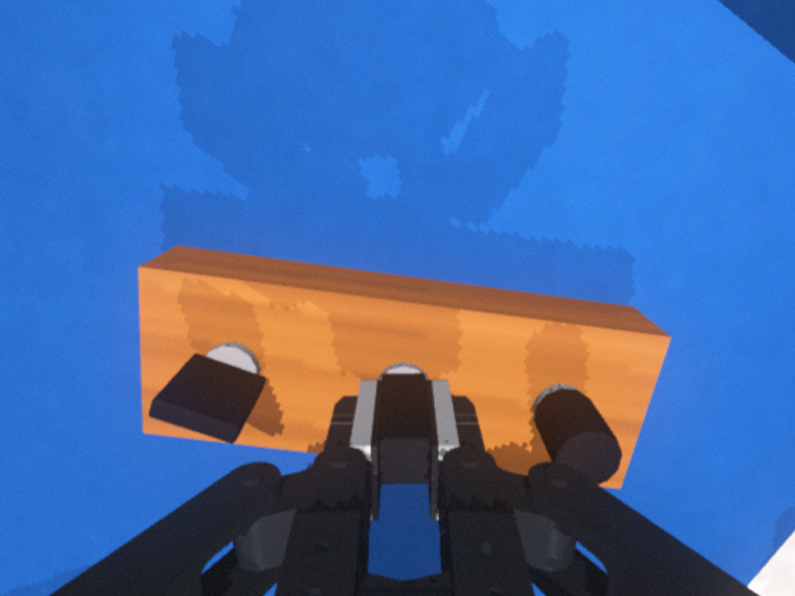

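The grip holds the square handle between the pads (405,420 enlarged). Lifting straight up.

Request:
servo_tool([
  [[0,0,-10,0,0,0],[0,0,-30,0,0,0],[0,0,-40,0,0,0],[0,0,-40,0,0,0],[0,0,-35,0,0,0]],
])

```text
time: 4.55
ee_pos: [0.515, -0.3158, 0.2165]
tcp_rot: [179.8, -0.1, 23.9]
wrist_force: [1.2, 0.4, 0.2]
opening: 0.0131
```

```bash
python3 - <<'E'
from h import *
import pickle
t=pickle.load(open("top0.pkl","rb"))
h=ray(t,185+330/6,160+266/6,.035); print("hole",h)
for u,v in[(270,30),(562,285),(370,525)]: print(ray(t,185+u/6,160+v/6,.08))
go(h+np.array([-.08*np.cos(np.radians(24)),-.08*np.sin(np.radians(24)),.175]),24)
p=bot.camera("scene"); save(p,"s4.png",(120,100,260,195),3)
E
```

```text
hole [0.5164362  0.06734854 0.035     ]
[0.62190883 0.09204304 0.08      ]
[ 0.49507831 -0.04449753  0.08      ]
[0.38380029 0.04598113 0.08      ]
t 4.55 pos [ 0.515  -0.3158  0.2165] rot [ 1.7985e+02 -9.0000e-02  2.3870e+01] f [1.2 0.4 0.2] open 0.0131
shift [  76.4 -349.6    5.7]
rotvec [ 0.003 -0.002 -0.002]
```

View pics/s4.png

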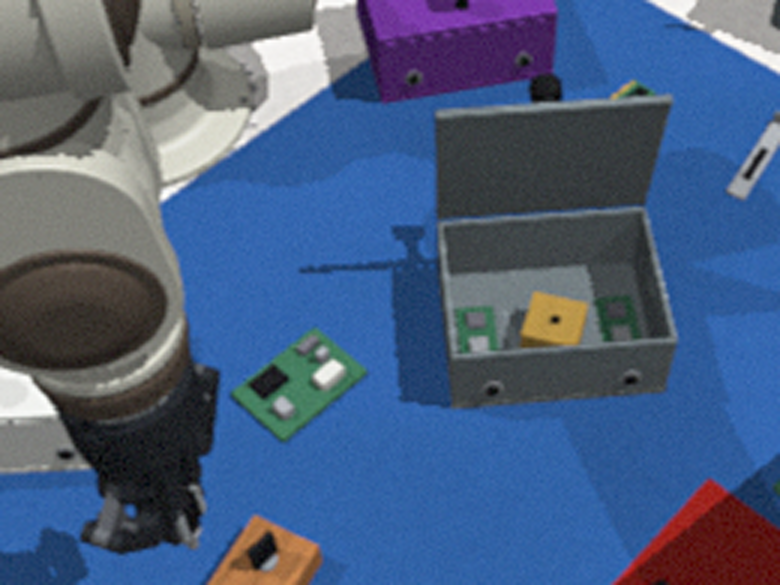

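Request:
servo_tool([
  [[13,-39,0,0,0,0],[13,-39,0,0,0,0],[13,-39,0,0,0,0],[13,-39,0,0,0,0],[13,-39,0,0,0,0]],
])

```text
time: 5.1
ee_pos: [0.4951, -0.1096, 0.214]
tcp_rot: [179.9, -0.1, 23.9]
wrist_force: [0.6, 0.3, -0.8]
opening: 0.0131
```

Request:
servo_tool([
  [[13,-39,0,0,0,0],[13,-39,0,0,0,0],[13,-39,0,0,0,0],[13,-38,0,0,0,0],[0,0,0,0,0,0]],
])

```text
time: 5.6
ee_pos: [0.4799, 0.0555, 0.214]
tcp_rot: [-180.0, -0.1, 24.1]
wrist_force: [0.1, -1.1, -0.2]
opening: 0.013
```

```bash
python3 - <<'E'
from h import *
import pickle
go([.5164,.0673,.22],24)
p=bot.camera("wrist"); save(p,"w5.png",s=1.42);pickle.dump(p,open("w5.pkl","wb"))
p=bot.camera("scene"); save(p,"s5.png",s=1.42)
E
```

```text
t 5.6 pos [0.4799 0.0555 0.214 ] rot [-1.7999e+02 -1.3000e-01  2.4130e+01] f [ 0.1 -1.1 -0.2] open 0.013
shift [38.2  4.2 -5.9]
rotvec [-0.    -0.002  0.002]
```

View pics/w5.png

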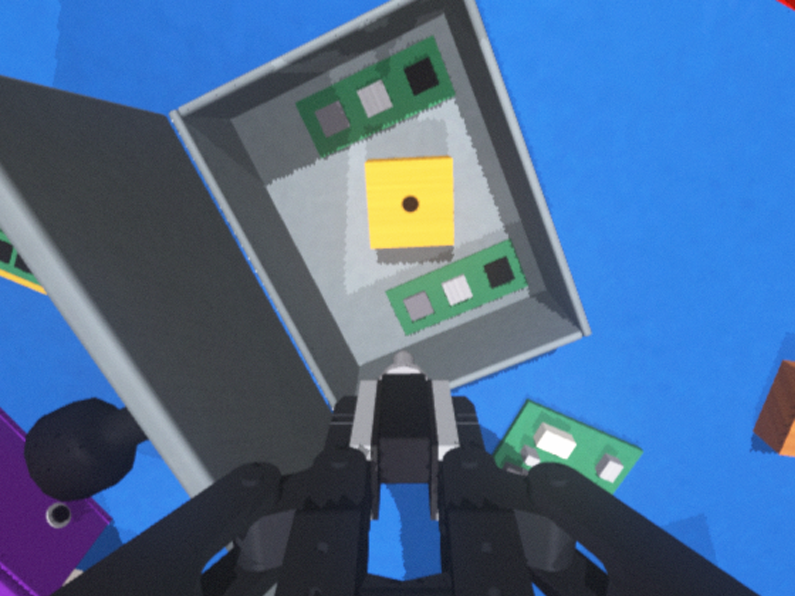

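View pics/s5.png

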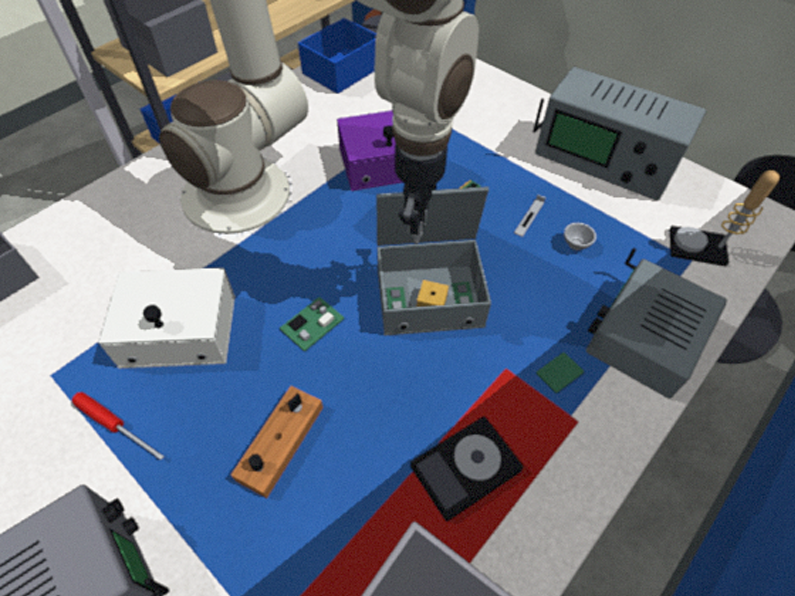

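```bash
python3 - <<'E'
from h import *
import pickle
p=pickle.load(open("w5.pkl","rb"))
im=p["color"].astype(int); x0,y0=275,130
g=im[y0:y0+28,x0:x0+28].sum(2); m=(g<280).astype(np.uint8)
n,l,st,c=cv2.connectedComponentsWithStats(m); print(st,c)
i=1+np.argmax(st[1:,4]); u,v=c[i]+[x0,y0]; print(u,v)
h=ray(p,u,v,.035); print("hole",h)
A=ray(p,172/1.42,115/1.42,.08);B=ray(p,588/1.42,333/1.42,.08);C=ray(p,470/1.42,-2,.08);print(A,B,C)
go([h[0],h[1],.155],24.0)
# pin tip predicted
o=bot.get_obs();print(np.array(proj(p,o["ee_pos"]+[0,0,-.054]))*1.42,np.array(proj(p,o["ee_pos"]+[0,0,-.050]))*1.42)
save(p,"w5c.png",(220,90,130,240),4) if 0 else save(p,"w5c.png",(220,225,130,80),6)
E
```

```text
[[  0   0  28  28 701]
 [  9   9  10  10  83]] [[13.49643367 13.51355207]
 [13.53012048 13.38554217]]
288.5301204819277 143.3855421686747
hole [0.51649266 0.06724192 0.035     ]
[0.51442883 0.18938712 0.08      ] [ 0.49840618 -0.0459421   0.08      ] [0.61525058 0.08345246 0.08      ]
t 5.7 pos [0.4802 0.0526 0.2138] rot [ 1.7996e+02 -8.0000e-02  2.4010e+01] f [-0.   0.1 -0.2] open 0.0132
shift [39.   1.4 58.8]
rotvec [ 0.001 -0.001  0.   ]
[409.43890628 356.59841917] [409.56549335 361.22448238]
```

View pics/w5c.png

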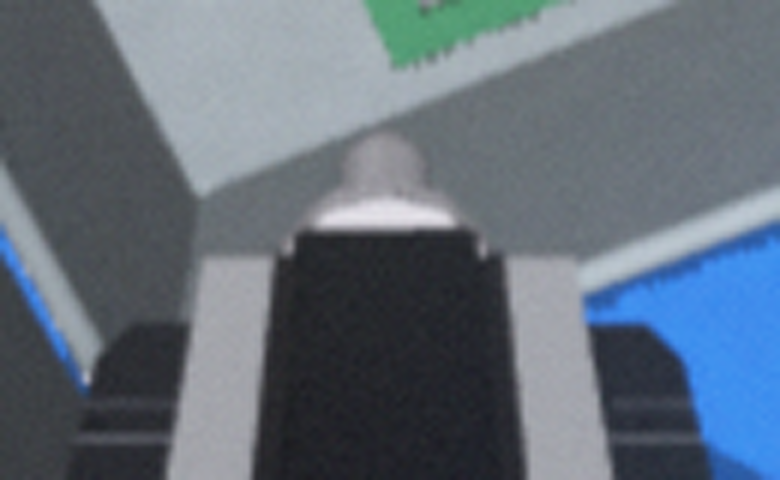

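```bash
cat > m.py <<'E'
from h import *
import sys
def hole(p,guess,r=16,th=280):
    x0,y0=int(guess[0])-r,int(guess[1])-r
    g=p["color"].astype(int)[y0:y0+2*r,x0:x0+2*r].sum(2)
    n,l,st,c=cv2.connectedComponentsWithStats((g<th).astype(np.uint8))
    b=[i for i in range(1,n)]; i=min(b,key=lambda i:np.hypot(*(c[i]-r)))
    return c[i]+[x0,y0],st[i]
E
python3 - <<'E'
from m import *
p=bot.camera("wrist"); o=bot.get_obs()
uv,st=hole(p,proj(p,[.5165,.0672,.035])); print(uv,st)
h=ray(p,*uv,.035); print("hole",h)
save(p,"w6.png",(220,225,130,80),6)
go([h[0],h[1],.155],24.0)
for d in(.05,.054): print((np.array(proj(p,o["ee_pos"]-[0,0,d]))-[220,225])*6)
c=np.array(p["R"])@o["ee_pos"]+p["t"]; print(c)
E
```

```text
[284.8902439  142.32926829] [12 12 11 10 82]
hole [0.51645706 0.06719119 0.035     ]
t 5.75 pos [0.4803 0.0519 0.2136] rot [ 1.7996e+02 -6.0000e-02  2.3920e+01] f [ 0.  -0.3 -0.7] open 0.0129
shift [39.2  0.6 58.6]
rotvec [ 0.001 -0.001 -0.001]
[386.77264196 170.2430602 ]
[386.65693742 150.75413894]
[0.00016844 0.03855647 0.14411573]
```

View pics/w6.png

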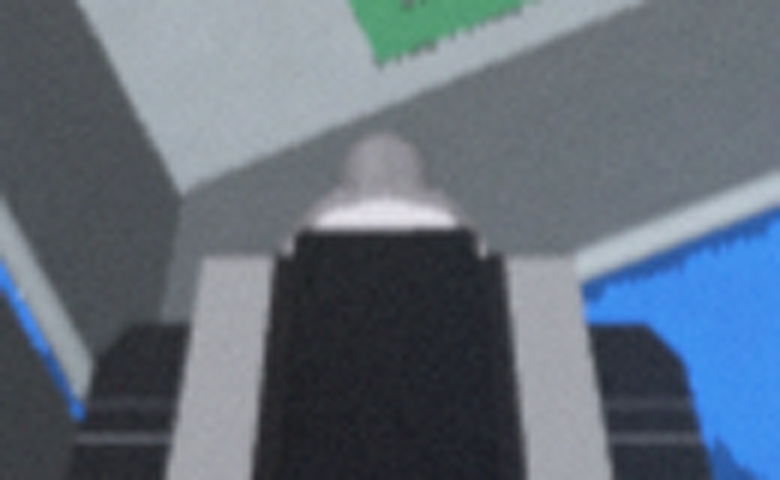

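Request:
servo_tool([
  [[20,0.3,20,0,0,0],[19.2,0.3,30,0,0,0],[0,0,30,0,0,0],[0,0,15,0,0,0],[0,0,0,0,0,0]],
])

```text
time: 6.25
ee_pos: [0.5152, 0.066, 0.116]
tcp_rot: [-180.0, 0.2, 23.8]
wrist_force: [-0.3, -0.2, 0.2]
opening: 0.0136
```

```bash
python3 - <<'E'
from m import *
p=bot.camera("wrist"); o=bot.get_obs(); save(p,"w7.png",s=1.42)
go([.5165,.0672,.089],24.0)
p=bot.camera("scene");save(p,"s7.png",(230,0,150,250),3)
go([.5165,.0672,.089],24.0)
E
```

```text
t 6.3 pos [0.5159 0.0663 0.1179] rot [-1.7999e+02  6.0000e-02  2.3810e+01] f [-0.1 -0.3  1. ] open 0.0135
shift [ 1.  -0.5 28.9]
rotvec [-0.     0.001 -0.003]
t 6.35 pos [0.5164 0.0666 0.119 ] rot [ 1.7998e+02 -6.0000e-02  2.3820e+01] f [ 0.9 -0.   0.4] open 0.0131
shift [ 0.3 -0.6 30. ]
rotvec [ 0.    -0.001 -0.003]
```

View pics/w7.png

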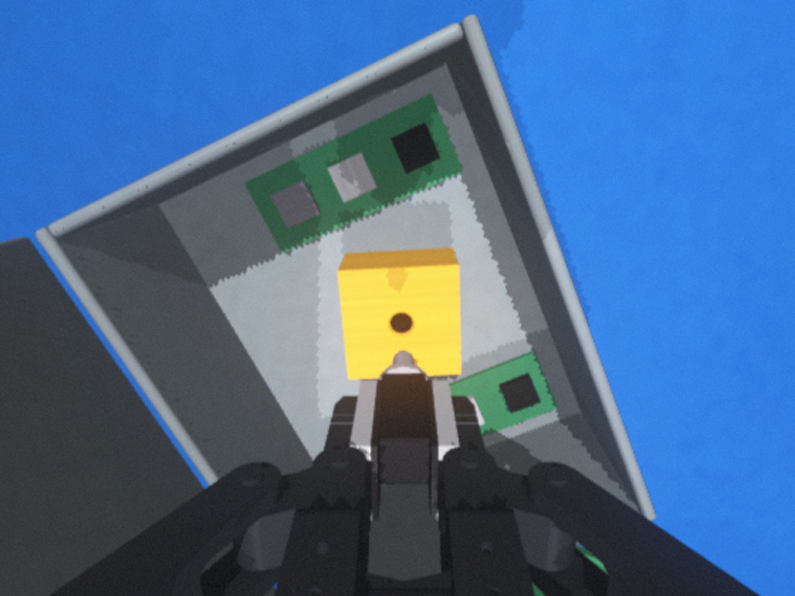

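View pics/s7.png

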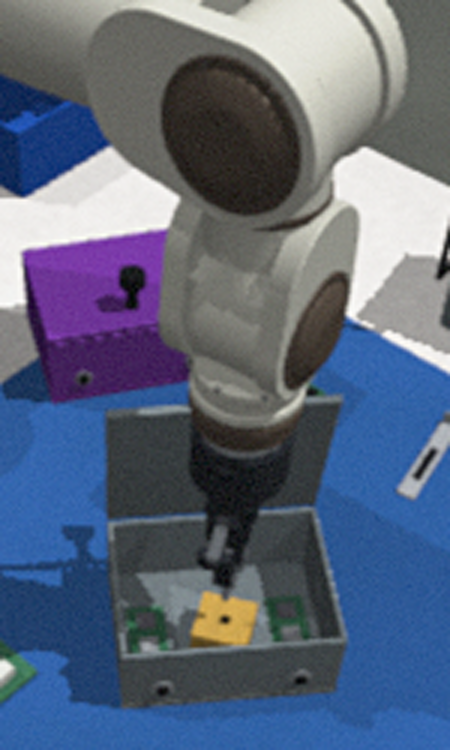

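```bash
python3 - <<'E'
from m import *
p=bot.camera("wrist")
uv,st=hole(p,proj(p,[.5165,.0672,.035]),th=240); print(uv,st)
h=ray(p,*uv,.035); print("hole",h)
go([h[0],h[1],.089],24.0)
E
```

```text
[282.008 227.664] [ 10  10  13  12 125]
hole [0.51694067 0.06756318 0.035     ]
t 6.4 pos [0.5168 0.0668 0.1196] rot [ 1.7996e+02 -1.2000e-01  2.3830e+01] f [ 0.  -0.  -0.5] open 0.0133
shift [ 0.4 -0.7 30.6]
rotvec [ 0.001 -0.002 -0.003]
```

Request:
servo_tool([
  [[0.2,-0.6,12,0,0,0],[0,0,10,0,0,0],[0,0,6,0,0,0],[0,0,3,0,0,0],[0,0,3,0,0,0]],
])

```text
time: 6.9
ee_pos: [0.516, 0.0679, 0.0835]
tcp_rot: [-180.0, 0.0, 23.9]
wrist_force: [-0.0, 0.5, -0.5]
opening: 0.0133
```

Request:
servo_tool([
  [[0,0,3,0,0,0],[0,0,0,0,0,0],[0,0,0,0,0,0]],
])

```text
time: 7.2
ee_pos: [0.5162, 0.0679, 0.0809]
tcp_rot: [180.0, -0.0, 23.9]
wrist_force: [-0.2, 0.1, -0.8]
opening: 0.0128
```

```bash
python3 - <<'E'
from m import *
p=bot.camera("wrist"); save(p,"w8.png",(200,160,170,130),4.6)
go([.5169,.0675,.065],24.0)
E
```

```text
t 7.25 pos [0.5162 0.0679 0.081 ] rot [ 1.7999e+02 -2.0000e-02  2.3880e+01] f [-0.3 -0.  -1.5] open 0.0132
shift [ 0.5  0.6 16. ]
rotvec [ 0.    -0.    -0.002]
```

View pics/w8.png

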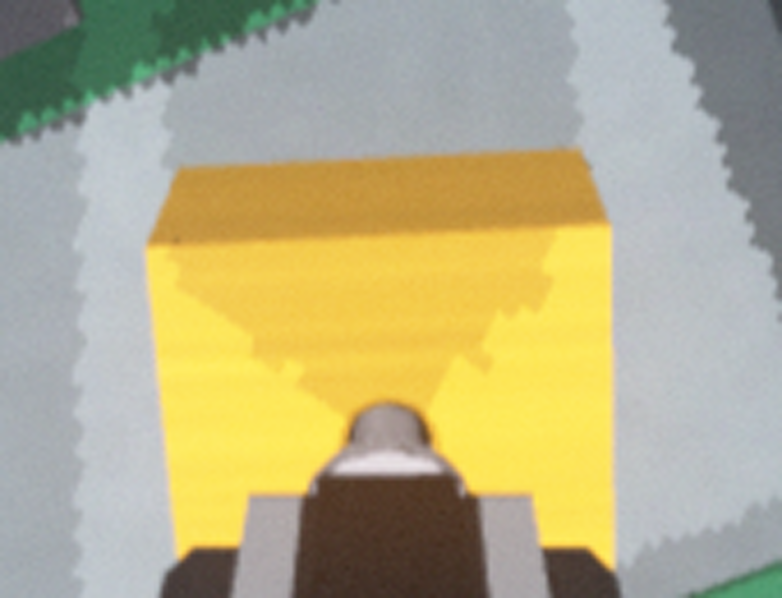

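The shank is entering the hole at (390,430 in the crop) with no side force. Pushing on down.

Request:
servo_tool([
  [[0.3,0.3,4,0,0,0],[0,0,4,0,0,0],[0,0,4,0,0,0],[0,0,2,0,0,0],[0,0,0,0,0,0]],
])

```text
time: 7.75
ee_pos: [0.5162, 0.0677, 0.0663]
tcp_rot: [-180.0, 0.0, 23.9]
wrist_force: [0.4, 0.5, -1.6]
opening: 0.0135
```

Request:
servo_tool([
  [[0,0,2,0,0,0],[0,0,1,0,0,0],[0,0,0,0,0,0],[0,0,0,0,0,0]],
])

```text
time: 8.15
ee_pos: [0.5167, 0.0677, 0.0651]
tcp_rot: [180.0, -0.1, 23.9]
wrist_force: [-4.6, -0.9, 9.2]
opening: 0.013
```

```bash
python3 - <<'E'
from m import *
p=bot.camera("wrist"); save(p,"w9.png",(200,160,170,130),4.6)
go([.5169,.0675,.065],24.0)
E
```

```text
t 8.2 pos [0.5167 0.0677 0.0651] rot [ 1.7998e+02 -6.0000e-02  2.3880e+01] f [-4.7 -1.5  9.5] open 0.0128
shift [0.1 0.3 0.1]
rotvec [ 0.    -0.001 -0.002]
```

View pics/w9.png

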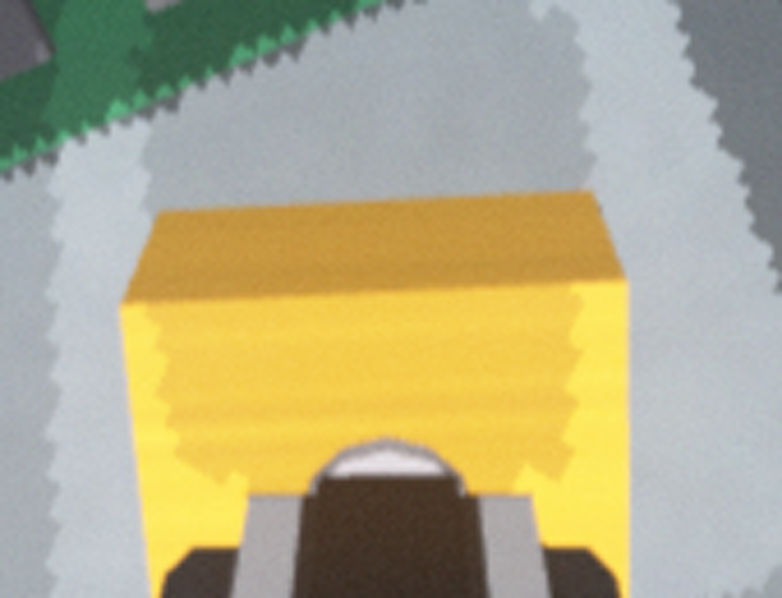

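The collar is down on the terminal: TCP z is 0.065 as predicted, and it's pushing back at 9 N. Releasing and backing off.

Request:
servo_tool([
  [[0,0,0,0,0,0],[0,0,0,0,0,0],[0,0,0,0,0,0],[0,0,0,0,0,0]],
], gripper=32)

```text
time: 8.6
ee_pos: [0.5165, 0.0677, 0.0636]
tcp_rot: [-180.0, 0.0, 23.9]
wrist_force: [0.9, 0.8, -0.1]
opening: 0.0324
```

Request:
servo_tool([
  [[0,0,-20,0,0,0],[0,0,-40,0,0,0],[0,0,-45,0,0,0],[0,0,-45,0,0,0],[0,0,-45,0,0,0]],
])

```text
time: 9.1
ee_pos: [0.5162, 0.0677, 0.2605]
tcp_rot: [180.0, -0.0, 23.9]
wrist_force: [2.0, -0.3, 0.7]
opening: 0.0323
```

```bash
python3 - <<'E'
from m import *
import pickle
p=bot.camera("wrist"); save(p,"w10.png",s=1.42);pickle.dump(p,open("w10.pkl","wb"))
go([.5169,.0675,.25],24.0)
print(bot.get_obs()["q"])
for z in(.035,.077): print(np.array(proj(p,[.5167,.0677,z]))*1.42)
p=bot.camera("scene"); save(p,"s10.png",(230,100,150,130),5);pickle.dump(p,open("s10.pkl","wb"))
print([(d["rect"],d["confidence"]) for d in bot.look_for(p,"pin")])
E
```

```text
t 9.15 pos [0.5174 0.0678 0.2682] rot [179.85  -0.51  23.88] f [-4.7 -0.2  4.7] open 0.0318
shift [-0.8  0.  18.2]
rotvec [ 0.003 -0.009 -0.002]
[7.46717978e+00 1.01374989e+00 7.94527140e+00 9.64036184e+01
 1.10761665e-03 1.63585500e+02]
[402.68839893 247.87345593]
[402.65590086 263.75564357]
[([300.4, 197.3, 10.0, 14.1], 0.6), ([267.2, 124.8, 78.0, 47.8], 0.58)]
```

View pics/w10.png

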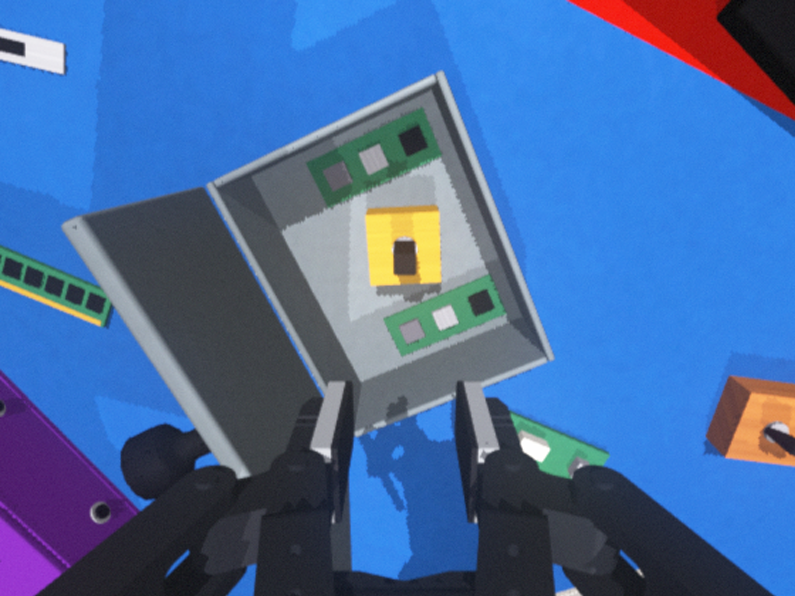

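View pics/s10.png

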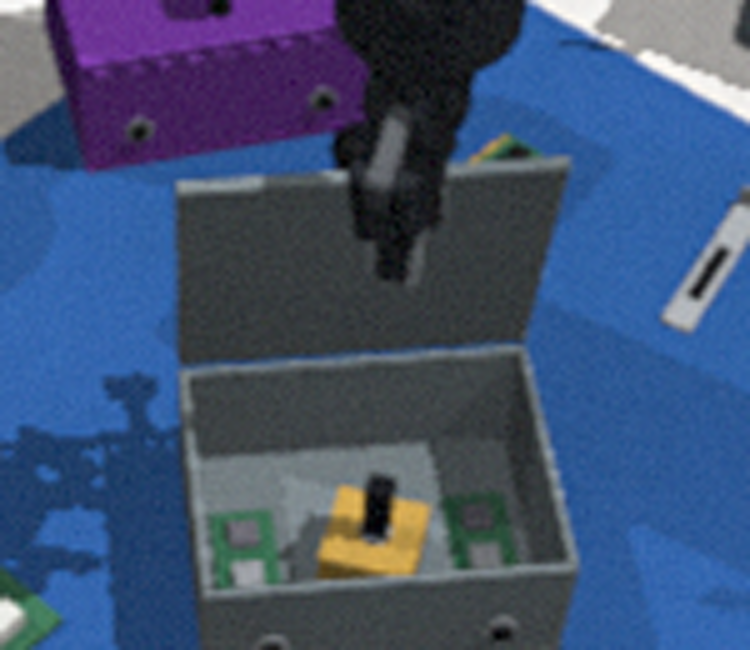

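The pin stands home in the terminal: at wrist (405,255) only the handle and collar show above the brass. Next is the lid geometry.

```bash
cat > lid.py <<'E'
from h import *
def setup(A,ang):
    ex=np.array([np.cos(ang),np.sin(ang),0]);ey=np.array([-np.sin(ang),np.cos(ang),0]);ez=np.array([0,0,1.])
    return ex,ey,ez
E
python3 - <<'E'
from lid import *
import pickle
from scipy.optimize import least_squares
p=pickle.load(open("w10.pkl","rb"));s=pickle.load(open("s10.pkl","rb"))
f=1/1.42
# box rim outer corners (box coords): (-75,±95),(75,-95)
obs=[((-.075,-.095),(440,72)),((-.075,.095),(552,357)),((.075,-.095),(208,186))]
def W(q,x,y,z):
    c,sn=np.cos(q[2]),np.sin(q[2]); return np.array([q[0]+c*x-sn*y,q[1]+sn*x+c*y,z])
fun=lambda q:np.concatenate([np.array(proj(p,W(q,*b,.08)))-np.array(m)*f for b,m in obs])
r=least_squares(fun,[.5,.07,np.radians(133)]); q=r.x
print(q,np.degrees(q[2]),np.round(r.fun,1))
print("nominal hole",W(q,-.015,0,.035))
def L(th,rr,y,n): # lid pt
    x=.075-rr*np.cos(th)+n*np.sin(th); z=.0805+rr*np.sin(th)+n*np.cos(th); return W(q,x,y,z)
for th in(1.4,1.5,1.57,1.65,1.7):
    print(th,[np.round(np.array(proj(p,L(th,.15,y,n)))*1.42) for y,n in((-.095,0),(-.095,.008),(.095,.008))],"scene crop",[np.round((np.array(proj(s,L(th,.15,y,0)))-[230,100])*5) for y in(-.095,.095)])
np.save("box.npy",q)
t=pickle.load(open("top0.pkl","rb"))
for u,v in[(200,405),(283,458),(235,525),(152,470)]: print(ray(t,u*f,v*f,.08))
E
```

```text
[0.50557237 0.07161503 2.41154978] 138.17162424995598 [ 1.2 -1.4  2.6  2.6 -3.6  0.2]
nominal hole [0.51674956 0.0616115  0.035     ]
1.4 [array([ 95., 210.]), array([ 71., 221.]), array([351., 642.])] scene crop [array([570., 175.]), array([172., 202.])]
1.5 [array([ 51., 231.]), array([ 28., 242.]), array([318., 655.])] scene crop [array([565., 150.]), array([170., 177.])]
1.57 [array([ 21., 246.]), array([  0., 256.]), array([295., 662.])] scene crop [array([561., 135.]), array([168., 161.])]
1.65 [array([ -9., 261.]), array([-28., 271.]), array([271., 668.])] scene crop [array([556., 118.]), array([166., 144.])]
1.7 [array([-27., 270.]), array([-44., 279.]), array([256., 670.])] scene crop [array([552., 109.]), array([165., 135.])]
[0.28618907 0.33442991 0.08      ]
[0.18357767 0.17428691 0.08      ]
[0.06367656 0.26183324 0.08      ]
[0.16644696 0.42048699 0.08      ]
```

```bash
cat >> lid.py <<'E'
q=np.load("box.npy")
def W(x,y,z):
    c,sn=np.cos(q[2]),np.sin(q[2]); return np.array([q[0]+c*x-sn*y,q[1]+sn*x+c*y,z])
YAW=np.degrees(q[2])-90; Y=.045
def tcp(th,r=.125,pen=0.,w=.0145):
    n=.008-pen
    x=.075-r*np.cos(th)+n*np.sin(th)+w; z=.0805+r*np.sin(th)+n*np.cos(th)+.019
    return x,z
E
python3 - <<'E'
from lid import *
x,z=tcp(1.42); print(x,z,"start",W(x+.03,Y,z),YAW)
go(W(x+.03,Y,.30),YAW)
th=np.linspace(1.42,0,21); P=np.array([tcp(t) for t in th])*1000
for t,d in zip(th[1:],np.diff(P,axis=0)): print(round(t,2),np.round([-d[0],-d[1]],1))
E
```

```text
0.07863103036385302 0.22428327411575844 start [0.39461585 0.11052967 0.22428327] 48.17162424995598
t 9.25 pos [0.5176 0.0678 0.262 ] rot [179.91  -0.3   23.88] f [ 0.2 -0.2 -0.9] open 0.0321
shift [-95.  -88.8 -38.6]
rotvec [ 0.003 -0.005 -0.424]
1.35 [8.8 1.1]
1.28 [8.7 1.7]
1.21 [8.6 2.3]
1.14 [8.4 2.9]
1.06 [8.2 3.5]
0.99 [7.9 4.1]
0.92 [7.6 4.6]
0.85 [7.2 5.2]
0.78 [6.9 5.7]
0.71 [6.4 6.1]
0.64 [6.  6.6]
0.57 [5.5 7. ]
0.5 [5.  7.4]
0.43 [4.5 7.7]
0.36 [3.9 8. ]
0.28 [3.3 8.2]
0.21 [2.7 8.5]
0.14 [2.1 8.6]
0.07 [1.5 8.8]
0.0 [0.9 8.8]
```

Request:
servo_tool([
  [[0,0,-20,0,0,-0.14],[0,0,-12,0,0,-0.14],[0,0,0,0,0,-0.14],[0,0,0,0,0,0],[0,0,0,0,0,0]],
], gripper=0)

```text
time: 9.75
ee_pos: [0.5163, 0.0677, 0.2897]
tcp_rot: [-179.9, 0.1, 47.7]
wrist_force: [-0.3, 0.2, 0.2]
opening: -0.0001
```

```bash
python3 - <<'E'
from lid import *
x,z=tcp(1.42); go(W(x+.03,Y,.30),YAW)
E
```

```text
t 9.75 pos [0.5163 0.0677 0.2897] rot [-1.7994e+02  7.0000e-02  4.7710e+01] f [-0.3  0.2  0.2] open -0.0001
shift [ -50.2 -118.9  -10.1]
rotvec [-0.001  0.001 -0.008]
```

Request:
servo_tool([
  [[-13,-30,-2,0,0,-0.008],[-13,-30,0,0,0,0],[-13,-30,0,0,0,0],[-11,-32,0,0,0,0],[0,0,0,0,0,0]],
])

```text
time: 10.25
ee_pos: [0.3895, 0.1122, 0.2931]
tcp_rot: [-180.0, -0.0, 48.3]
wrist_force: [0.8, 0.4, 0.6]
opening: -0.0002
```

```bash
python3 - <<'E'
from lid import *
p=bot.camera("scene"); save(p,"s11.png",(210,60,190,170),4)
p=bot.camera("wrist"); save(p,"w11.png",s=1.2)
x,z=tcp(1.42); go(W(x+.02,Y,z),YAW)
E
```

```text
t 10.35 pos [0.3919 0.1117 0.2926] rot [ 1.7998e+02 -2.0000e-02  4.8320e+01] f [-0.8  0.6  0.8] open 0.0
shift [ 0.9 12.8 68.3]
rotvec [ 0.    -0.     0.003]
```

View pics/s11.png

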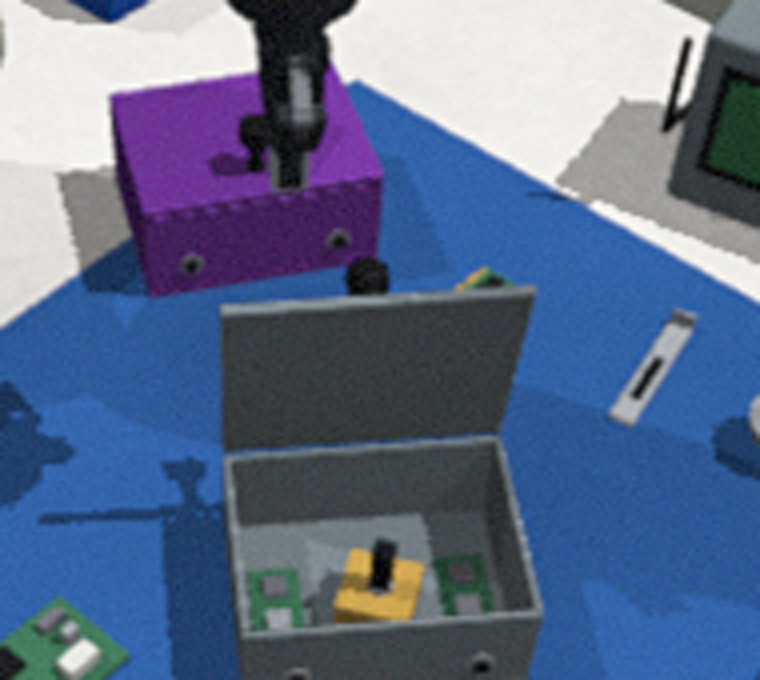

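View pics/w11.png

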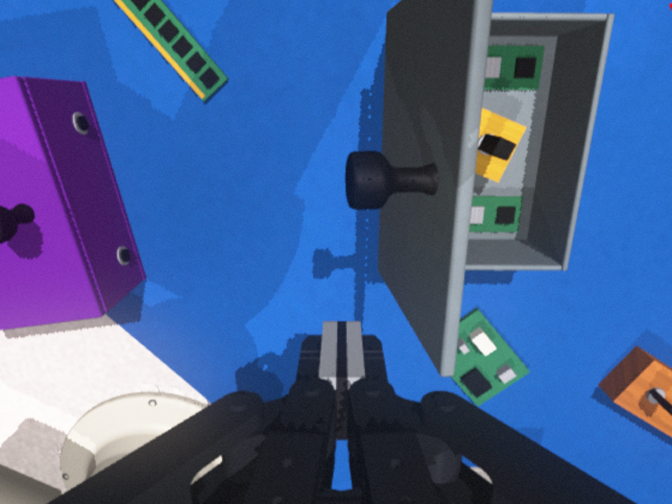

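Request:
servo_tool([
  [[0,0,25,0,0,0],[0,0,25,0,0,0],[0,6,18,0,0,0],[0,7,0,0,0,0],[0,0,0,0,0,0]],
])

```text
time: 10.85
ee_pos: [0.4027, 0.1022, 0.2247]
tcp_rot: [-180.0, 0.1, 48.3]
wrist_force: [-0.3, -1.6, 0.5]
opening: 0.0001
```

```bash
python3 - <<'E'
from lid import *
p=bot.camera("wrist"); save(p,"w12.png",s=1.2)
x,z=tcp(1.42); go(W(x,Y,z),YAW)
E
```

```text
t 10.9 pos [0.4026 0.1025 0.2253] rot [180.    -0.    48.29] f [ 0.6 -0.4  0.5] open -0.0002
shift [ 0.6 18.7  1.1]
rotvec [ 0.    -0.     0.002]
```

View pics/w12.png

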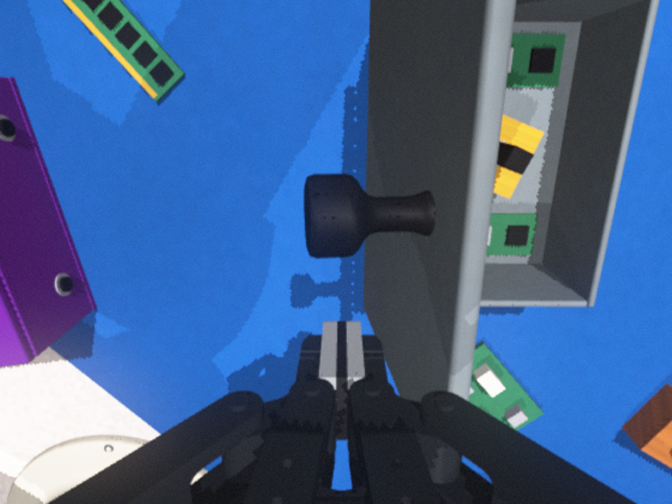

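Request:
servo_tool([
  [[0,9,0,0,0,0],[0,9,0,0,0,0],[0,8.8,1,0,0,0],[0,8.7,1.7,0,0,0],[0,8.6,2.3,0,0,0]],
])

```text
time: 11.4
ee_pos: [0.4355, 0.0731, 0.2198]
tcp_rot: [180.0, -0.0, 48.4]
wrist_force: [-1.1, 0.1, 0.5]
opening: -0.0
```

```bash
python3 - <<'E'
from lid import *
p=bot.camera("wrist"); save(p,"w13.png",s=1.2)
x,z=tcp(1.21); go(W(x,Y,z),YAW)
E
```

```text
t 11.45 pos [0.4361 0.0725 0.2191] rot [1.7999e+02 2.0000e-02 4.8370e+01] f [-0.2 -1.9 -1.3] open -0.0002
shift [ 0.7 -0.5 -0.2]
rotvec [0.    0.    0.003]
```

View pics/w13.png

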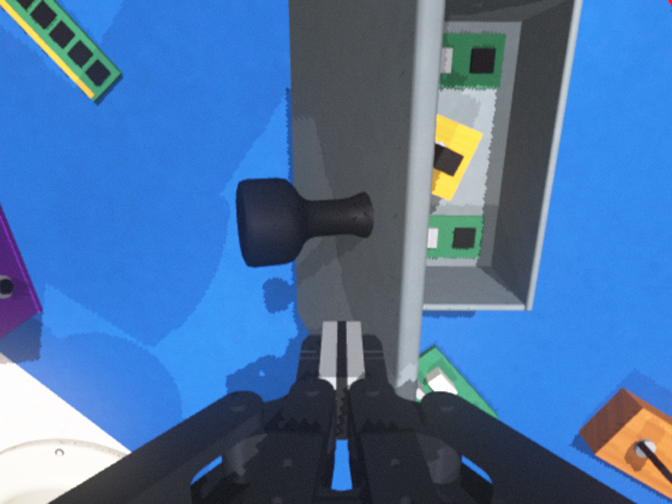

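Request:
servo_tool([
  [[0,8.4,2.9,0,0,0],[0,8.2,3.5,0,0,0],[0,7.9,4.1,0,0,0],[0,7.6,4.6,0,0,0],[0,7.2,5.2,0,0,0]],
])

```text
time: 11.95
ee_pos: [0.4648, 0.0471, 0.1991]
tcp_rot: [180.0, 0.0, 48.4]
wrist_force: [0.3, 0.1, 2.2]
opening: -0.0001
```

```bash
python3 - <<'E'
from lid import *
p=bot.camera("wrist"); save(p,"w14.png",s=1.2)
x,z=tcp(.85); go(W(x,Y,z),YAW)
p=bot.camera("scene"); save(p,"s14.png",(210,60,190,170),4)
E
```

```text
t 12.0 pos [0.4651 0.0466 0.198 ] rot [-1.7998e+02  5.0000e-02  4.8380e+01] f [ 0.6  0.2 -0.9] open -0.0001
shift [ 0.6  0.5 -0.7]
rotvec [-0.     0.001  0.004]
```

View pics/w14.png

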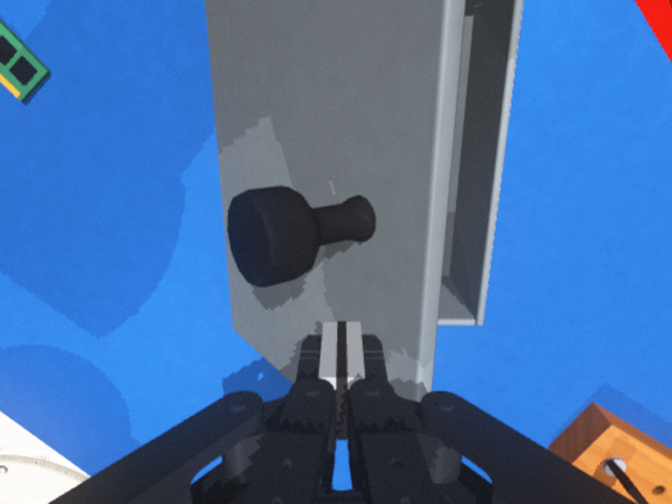

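View pics/s14.png

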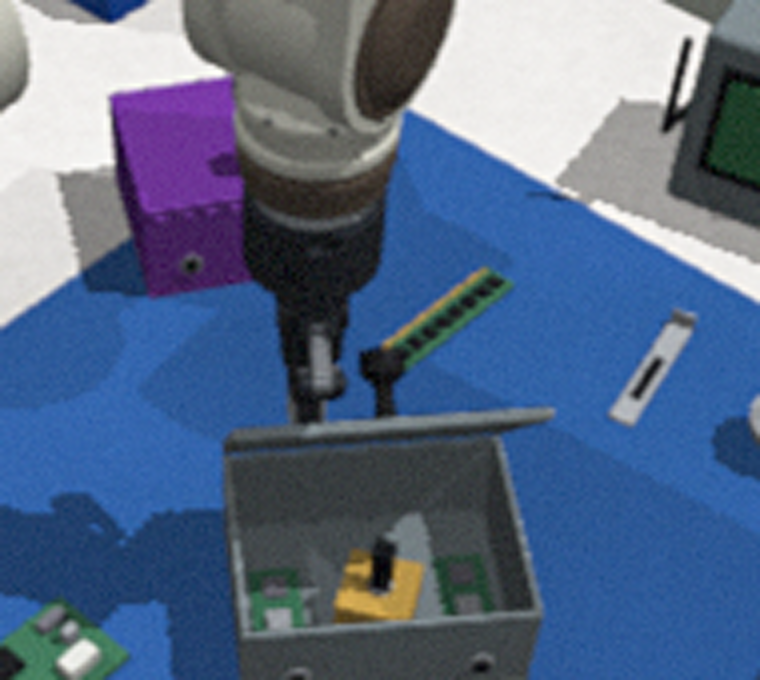

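Lid at about 0.85 rad and following the fingertips, with only small forces.

Request:
servo_tool([
  [[0,6.9,5.7,0,0,0],[0,6.4,6.1,0,0,0],[0,6.0,6.6,0,0,0],[0,5.5,7.0,0,0,0],[0,5.0,7.4,0,0,0]],
])

```text
time: 12.55
ee_pos: [0.4869, 0.0274, 0.166]
tcp_rot: [180.0, 0.0, 48.4]
wrist_force: [0.0, 0.4, 2.3]
opening: -0.0002
```

Request:
servo_tool([
  [[0,4.5,7.7,0,0,0],[0,3.9,8.0,0,0,0],[0,3.3,8.2,0,0,0],[0,0,0,0,0,0]],
])

```text
time: 12.95
ee_pos: [0.4949, 0.0198, 0.1412]
tcp_rot: [-179.9, 0.1, 48.4]
wrist_force: [-0.5, 0.5, 0.9]
opening: 0.0001
```

```bash
python3 - <<'E'
from lid import *
p=bot.camera("wrist"); save(p,"w15.png",s=1.2)
x,z=tcp(.0); go(W(x,Y,z),YAW)
p=bot.camera("scene"); save(p,"s15.png",(210,60,190,170),4)
E
```

```text
t 13.0 pos [0.4949 0.0199 0.1419] rot [-1.7993e+02  6.0000e-02  4.8390e+01] f [-0.1 -0.3  0.2] open -0.0001
shift [ 0.7  9.  34.4]
rotvec [-0.001  0.001  0.004]
```

View pics/s15.png

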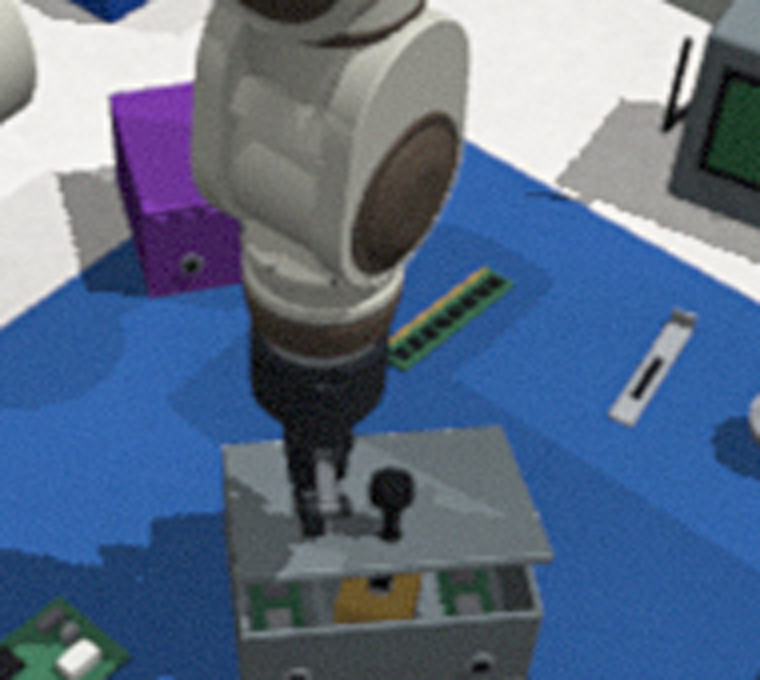

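Request:
servo_tool([
  [[0,3,8,0,0,0],[0,2,8,0,0,0],[0,2,8,0,0,0],[0,1,6,0,0,0],[0,0,2,0,0,0]],
])

```text
time: 13.55
ee_pos: [0.501, 0.0145, 0.1097]
tcp_rot: [-180.0, 0.1, 48.4]
wrist_force: [0.2, -1.0, 1.3]
opening: -0.0001
```

Request:
servo_tool([
  [[0,0,2,0,0,0],[0,0,2,0,0,0],[0,0,1,0,0,0],[0,0,0,0,0,0]],
])

```text
time: 13.95
ee_pos: [0.5013, 0.0146, 0.1074]
tcp_rot: [179.9, -0.0, 48.4]
wrist_force: [-5.4, -1.9, 12.9]
opening: -0.0001
```

```bash
python3 - <<'E'
from lid import *
x,z=tcp(.0); go(W(x,Y,z),YAW)
p=bot.camera("scene"); save(p,"s16.png",(210,60,190,170),4)
E
```

```text
t 13.95 pos [0.5013 0.0146 0.1074] rot [ 1.7994e+02 -4.0000e-02  4.8400e+01] f [-5.4 -1.9 12.9] open -0.0001
shift [ 0.3  0.7 -0.1]
rotvec [ 0.001 -0.001  0.004]
```

View pics/s16.png

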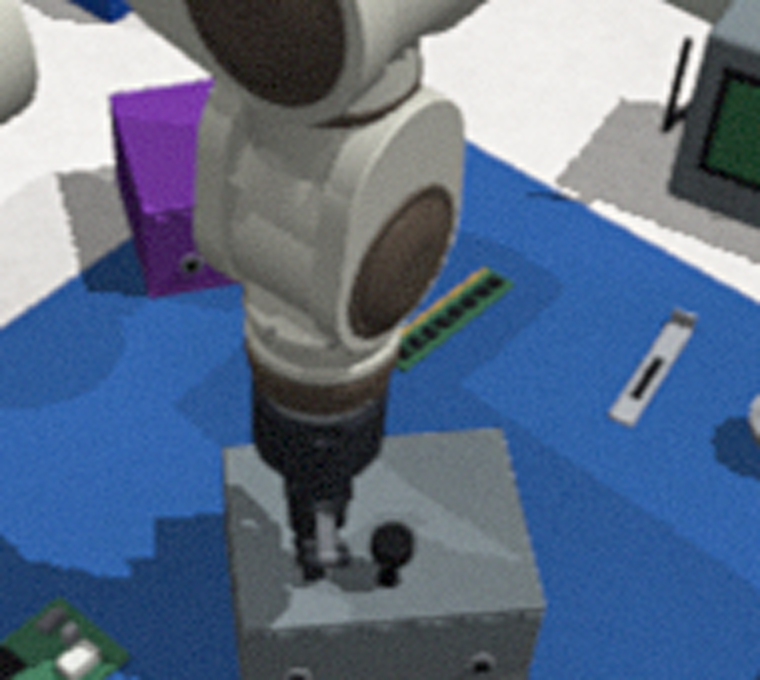

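The lid is down: the tip sits at the predicted shut height and 13 N pushes back. Backing off to check.

Request:
servo_tool([
  [[0,0,-10,0,0,0],[0,0,-30,0,0,0],[0,0,-40,0,0,0],[0,0,-40,0,0,0],[0,0,-40,0,0,0]],
])

```text
time: 14.5
ee_pos: [0.501, 0.0147, 0.2678]
tcp_rot: [180.0, -0.0, 48.4]
wrist_force: [0.2, -0.2, 0.5]
opening: 0.0
```

Request:
servo_tool([
  [[-30,-30,-10,0,0,0],[-30,-30,0,0,0,0],[0,0,0,0,0,0],[0,0,0,0,0,0]],
])

```text
time: 14.9
ee_pos: [0.4164, 0.0097, 0.2767]
tcp_rot: [179.9, -0.1, 48.4]
wrist_force: [0.8, 0.6, 0.8]
opening: -0.0
```

```bash
python3 - <<'E'
from lid import *
o=bot.get_obs(); print(o["time"],o["ee_pos"],o["wrist_force"])
p=bot.camera("scene"); save(p,"s17.png",s=1.42)
im=cv2.resize(p["color"][110:250,240:360],None,fx=5,fy=5,interpolation=cv2.INTER_CUBIC)[:,:,::-1].copy()
for th,c in((0,(0,255,0)),(.03,(0,255,255)),(.08,(0,0,255))):
    pts=[]
    for n in(0,.008):
      for y in(-.095,.095):
        x=.075-.15*np.cos(th)+n*np.sin(th); z=.0805+.15*np.sin(th)+n*np.cos(th)
        pts.append((np.array(proj(p,W(x,y,z)))-[240,110])*5)
    pts=np.int32(np.round(pts)); cv2.line(im,tuple(map(int,pts[0])),tuple(map(int,pts[1])),c,1);cv2.line(im,tuple(map(int,pts[2])),tuple(map(int,pts[3])),c,1)
cv2.imwrite("pics/s17c.png",im[100:,:])
E
```

```text
14.9 [0.4163908  0.00968057 0.27670168] [0.78757158 0.57564331 0.80156927]
```

View pics/s17.png

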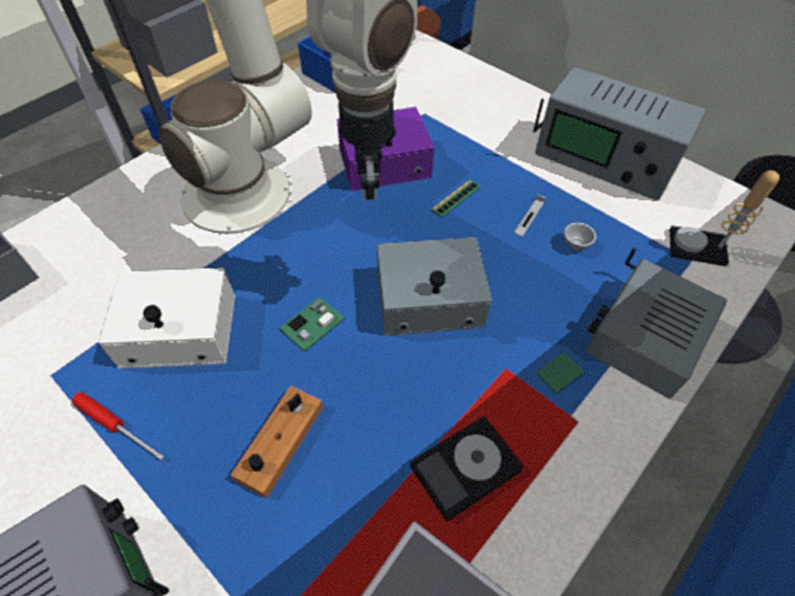

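View pics/s17c.png

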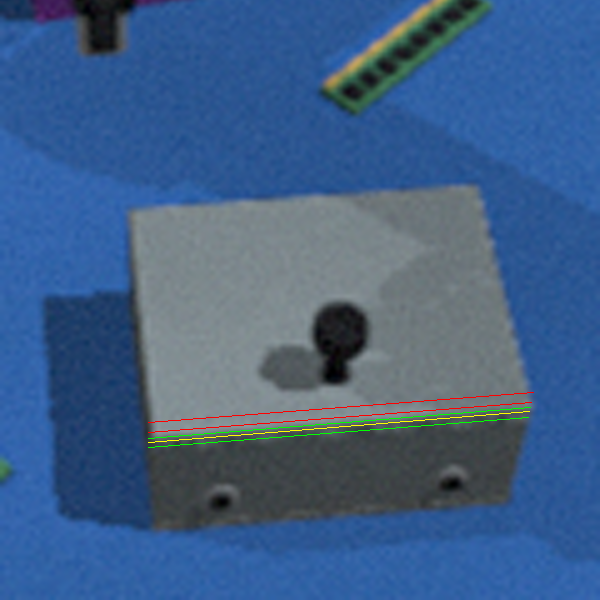

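```bash
python3 - <<'E'
from lid import *
print(bot.job_done())
E
```

```text
the job is handed in; nothing more can be done
None
```

The square-handled pin is plugged into the terminal, the lid is shut over it, and the job is handed in. It took about 15 s on the robot's clock, and the hand-in reported no verdict.

- **Pin:** I took it from the rack's middle hole and found the terminal's hole with the wrist camera, about 6 mm from nominal. The pin went in with almost no force until the collar landed, with 9 N pushing back at the height I expected. After I let go, the pictures showed it upright, with its collar on the brass.
- **Lid:** I lowered it by pushing its outer face with the closed fingertips at about 0.7 rad/s, well under the slam limit. It stopped at the shut height, within about 0.1 mm of the prediction, with 13 N pushing back. In the last scene picture it is flush with no visible gap.
- **Everything else:** In that picture the other two pins were still in the rack and the bystanders looked unmoved. I judged this by eye and did not measure it. The arm was clear of everything.

**One disagreement:** the terminal looked turned about 20° to the box's sides, where the description says parallel. This did not matter for the round hole. No check failed.

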